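# Show which dish stack goes on the balance

### The arm

A 6-joint arm with a two-finger parallel gripper is mounted at the origin on a cart in front of the work surface, level with it; the furniture and walls round the work are solid. World frame = base frame: x ahead of the robot, y to its left, z up, the work surface at z = 0. Lengths are in mm, angles in degrees, forces in N, time in s.
With the tool pointing down it reaches from about 275 to 825 mm from the base axis. Payload 5.2 kg.
Tool frame: the origin (TCP) lies between the finger pads, 19 mm behind the fingertips; this is the grasp point; z points along the fingers, y is the line along which they close (so a half turn about z gives the same grasp; the last joint's range is limited). The gripper opens to 93 mm and grips with 3 to 60 N. Pads are 15 mm wide; open, the fingers measure 128 mm over their backs; the gripper's body (75 mm by 188 mm) begins 65 mm behind the grasp point.
Start: joints at [-82.38, 14.817, 87.949, -0, 77.235, -11.62], TCP at [181.259, -519.278, 237.453] pointing down, gripper open.
Joint ranges: [-179.93, 179.93], [-52.35, 119.4], [10.71, 147.94], [-69.91, 249.91], [12.55, 155.21], [-178.61, 178.61]. Speed limits (degrees/s): [147.25, 147.25, 180, 180, 180, 180].

### API

Orientations are given as [roll, pitch, yaw] about the fixed x, y, z axes, in that order (R = Rz(yaw) Ry(pitch) Rx(roll)).
In Python, from plant import env gives the robot as it stands.
- The arm moves only by the shell command python3 -m inch 'ROWS' [OPENING] [FORCE]. ROWS is JSON, a list of rows, each a list of 6 numbers: the shift along the tool's x, y, z in mm, then the turn, a rotation vector about the tool's x, y, z in degrees. A call has 1 to 8 rows; each row shifts and turns the commanded pose from where the row before left it, along the tool's axes as they then stand; what a row does not reach is not made up. A row lasts 1/12 s, in which the tool goes at most 41.7 mm and 7.16 degrees, less where a joint would pass 70% of its speed; a pose out of reach is approached as far as the arm can. A call is refused whole if a number of a shift passes 41.7 or a number of a turn 7.16, either way. A call with a gripper value outside its range is refused whole. OPENING is the finger opening in mm, from 0 to 93, set as the call begins (- or left out, the last holds). The fingers move at their own pace and stop on an object; FORCE is the grip in N (left out, the last holds). Time passes only in rows, so rows that do not move let the fingers close. It gives the time, the measured TCP pose, the force, the opening and the grip force at its end, in the units of the state.
- env.read_state(): the state, without advancing time (a new reading comes with each control period).
- env.get_image(name): name is "scene" or "top" or "wrist"; returns the picture (384x512x3 uint8, red, green, blue); there is no depth.
- env.camera_params(name): a dict with "fx", "fy", "cx", "cy" (pixels), "camera_from_world" (4x4, takes a point from world to camera coordinates). Camera axes: x right, y down, z forward; pixel columns grow to the right and rows downward; lengths in mm; the calibration is good to about 2 mm. A picture is of the moment at which its call begins: read the wrist's pose just before it. camera_params takes no time and is no camera call; for the wrist camera it gives the pose at the moment of the call.
- env.finish_job(): hands the job in; it is judged then, once.
The state is a dict: "time": time; "joint_pos": joint angles; "dq": joint speeds; "joint_efforts": joint torques, N m; "position": TCP position; "eef_rot": TCP orientation; "ft_force": force on the tool from outside, world axes, zero at the start; "torque": the same for the moment, N m; "gripper_width": finger opening in mm; "gripper_force": force on a finger pad.
Only numpy, scipy, OpenCV 4.12 (cv2) and the standard library are available. Lean on these libraries where they do the work, as an engineer would, in place of code of your own. Each camera call takes 0.05 s, during which the arm holds its last target. There are 200 camera calls.

### The job

Show a colleague which petri dishes to weigh next: from above, point the fingertips down at the middle of the tallest of the three glass dish stacks spread over the open table ahead of you, about 3 cm above its top, and dwell there for two seconds; then point in the same way at the middle of the empty pan of the balance that stands among these stacks, dwell two seconds and finish still pointing there. Only point: touch, push and lift nothing, do not dip down over either of the lower stacks on the way, and pay no heed to the crowd of dishes and the other balance, with clips on its pan, at the far right.

Things in the scene. Friction and masses are not known exactly. Their poses are not given: they have to be found in the camera images.
- stack_four: stack of four round glass petri dishes stuck together, 102 mm in diameter and 76 mm high, standing loose and upright on the table; origin at the centre of its underside, z up, yaw has no meaning. The tallest stack: the one to be pointed at
- stack_four_top (a point): centre of the top of the four-dish stack, on its axis 76 mm above the table
- stack_three: stack of three round glass petri dishes stuck together, 102 mm in diameter and 54 mm high, standing loose and upright on the table; origin at the centre of its underside, z up, yaw has no meaning. Not to be pointed at
- stack_three_top (a point): centre of the top of the three-dish stack, on its axis 54 mm above the table
- stack_two: stack of two round glass petri dishes stuck together, 102 mm in diameter and 39 mm high, standing loose and upright on the table; origin at the centre of its underside, z up, yaw has no meaning. Not to be pointed at
- stack_two_top (a point): centre of the top of the two-dish stack, on its axis 39 mm above the table
- scale: flat grey weighing balance, 143 mm (x) by 194 mm (y), 34 mm high, standing loose on the table, its pan empty, turned by up to 0.35 rad either way. Its raised square pan (126 x 116 mm, the highest part) lies on its +y part; display and keys on its -y part. Origin at the centre of its underside, z up
- pan (a point): centre of the balance pan's upper face, 34 mm above the table, 34 mm to +y of the balance's origin in its own frame
- tweezers: thin steel tweezers, 132 mm long, 10 mm high, lying at the right; bystander. Origin at the centre of the underside
- lid: flat round metal lid, 51 mm in diameter, 13 mm high, lying at the back; bystander. Origin at the centre of the underside
Not all that is in view belongs to the job. Leave any green or purple look-alike of the stack_four alone.

How it is judged:
By the outcome, as a careful person would: the job done as asked, in the order asked, and still so for the second after the job is handed in, with the robot touching nothing.
It also fails if it takes over 37 s, if anything falls off the work surface, if the arm or the gripper's body presses on something with over 40 N, if the wrist force passes 120 N, or if a joint passes its speed limit or range.

## Working session

There is one attempt and no reset: what is moved stays moved. The work goes in short steps, Python scripts to look and compute and a shell command to move; the robot and the scene stay as the last step left them, time stands still between calls to the robot, and variables do not carry over. Pictures are saved under pics/ and viewed, at most 10 in all, crops included, and the job is handed in when it is done.

```bash
mkdir -p pics; python3 - <<'E'
from plant import env
import cv2
for n in("scene","top"):
    im=env.get_image(n)[:,:,::-1]; cv2.imwrite(f"pics/{n}0.png",cv2.resize(im,(768,576),interpolation=3))
    p=env.camera_params(n); print(n,p)
s=env.read_state();print(s["time"],s["position"],s["eef_rot"])
E
```

```text
scene {'fx': 415.2096447468097, 'fy': 415.2096447468097, 'cx': 261.77790322794414, 'cy': 195.6881387041636, 'camera_from_world': array([[ 6.40919989e-01, -7.67211674e-01, -2.46538966e-02,
        -4.12681914e+02],
       [-3.73277124e-01, -2.83445284e-01, -8.83358907e-01,
         2.40739445e+02],
       [ 6.70735236e-01,  5.75365117e-01, -4.68048316e-01,
         1.32210274e+03],
       [ 0.00000000e+00,  0.00000000e+00,  0.00000000e+00,
         1.00000000e+00]])}
top {'fx': 349.76344306922283, 'fy': 349.76344306922283, 'cx': 252.89187864568368, 'cy': 195.593334167724, 'camera_from_world': array([[ 2.52659440e-02, -9.99680305e-01,  9.59388461e-04,
        -6.31771244e+01],
       [-9.83155820e-01, -2.50220551e-02, -1.81048421e-01,
         5.94165603e+02],
       [ 1.81014547e-01,  3.63113092e-03, -9.83473715e-01,
         1.04632621e+03],
       [ 0.00000000e+00,  0.00000000e+00,  0.00000000e+00,
         1.00000000e+00]])}
0.1 [ 181.16081293 -518.82552156  236.72169663] [-1.79908877e+02 -1.78844272e-02  1.92352626e+01]
```

View pics/scene0.png

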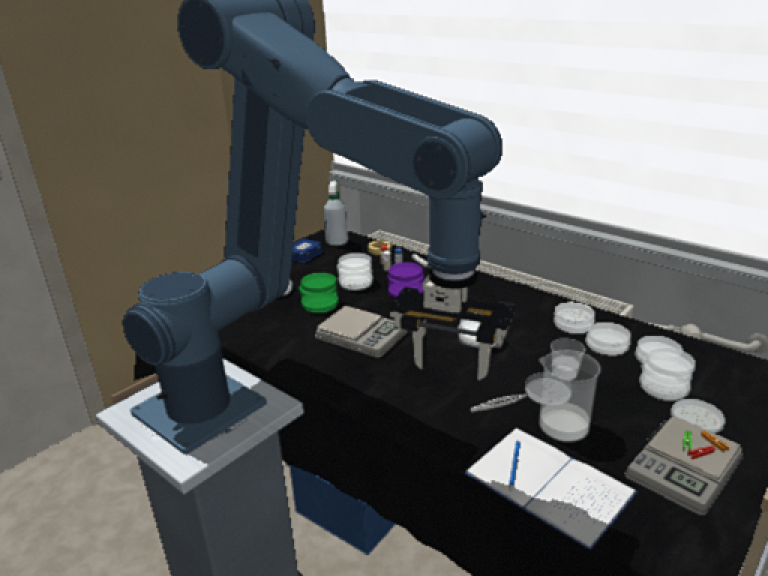

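View pics/top0.png

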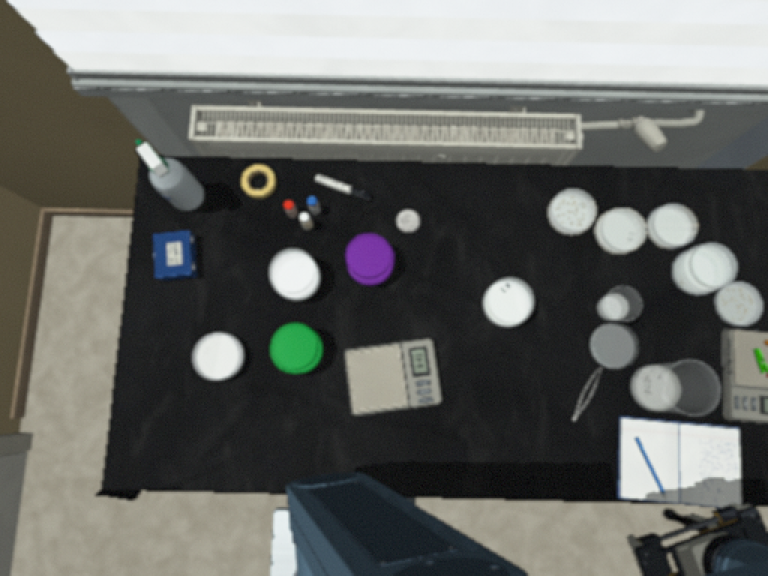

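Top picture: white stacks at (295,274), (218,356) and (508,302). The green (296,348) and purple (370,259) look-alikes are to be ignored. The empty balance is at (393,376), with its pan on the left part and its display on the right. The crowd is at the right, x>550. In the scene view the arm hides the stacks at (285,287) and (470,330), so I'll look closer.

```bash
python3 - <<'E'
from plant import env
import cv2,numpy as np
t=env.get_image("top")[:,:,::-1]; s=env.get_image("scene")[:,:,::-1]
def c(im,x,y,h=25,S=400): return cv2.resize(im[y-h:y+h,x-h:x+h],(S,S),interpolation=cv2.INTER_CUBIC)[:300]
def full(im,x,y,h=25): return cv2.resize(im[y-h:y+h,x-h:x+h],(300,300),interpolation=cv2.INTER_CUBIC)
A=[full(t,197,183),full(t,145,237),full(t,339,201)]
g=lambda a:cv2.LUT(a,np.array([255*(i/255)**1.0 for i in range(256)],np.uint8))
B=[full(s,236,181),full(s,195,190),full(s,313,220)]
m=np.vstack([np.hstack(A),np.hstack(B)]); cv2.imwrite("pics/crop1.png",cv2.resize(m,(780,520)))
# predicted top outlines per height hypothesis: extents of white blob
for x,y in((197,183),(145,237),(339,201)):
    g=cv2.cvtColor(t,cv2.COLOR_BGR2GRAY)[y-28:y+28,x-28:x+28]; b=(g>90).astype(np.uint8)
    n,l,st,ce=cv2.connectedComponentsWithStats(b); i=1+st[1:,4].argmax(); cn=cv2.findContours((l==i).astype(np.uint8),0,1)[0][0]
    print(st[i][:2]+[x-28,y-28],st[i][2:],ce[i]+[x-28,y-28],cv2.fitEllipse(cn))
P=env.camera_params("top");T=P["camera_from_world"];R=T[:3,:3];o=-R.T@T[:3,3];print("cam",o)
def at(u,v,z):
    d=R.T@np.array([(u-P["cx"])/P["fx"],(v-P["cy"])/P["fy"],1]);return o+d*(z-o[2])/d[2]
for n,q in dict(A=(295,274),B=(218,356),C=(508,302)).items(): print(n,[at(q[0]/1.5,q[1]/1.5,z).round()[:2] for z in(39,54,76)])
for q in((346,348),(433,339),(441,405),(354,415),(403,341),(410,409)): print(q,at(q[0]/1.5,q[1]/1.5,30).round(1))
E
```

```text
[179 165] [ 35  35 941] [195.73751328 182.51540914] ((26.746292114257812, 27.51085090637207), (32.39071273803711, 35.1302604675293), 135.61505126953125)
[128 221] [ 35  33 902] [144.83924612 237.08093126] ((27.83282470703125, 28.079191207885742), (31.670867919921875, 34.39879608154297), 70.47509002685547)
[321 185] [ 35  33 907] [338.52370452 201.05733186] ((27.51535415649414, 28.052711486816406), (32.05895233154297, 34.15630340576172), 62.076454162597656)
cam [ 396.3533356   -52.08903002 1136.66767882]
A [array([636., 134.]), array([633., 131.]), array([628., 127.])]
B [array([457., 284.]), array([457., 280.]), array([455., 273.])]
C [array([ 587., -321.]), array([ 584., -318.]), array([ 580., -312.])]
(346, 348) [481.4  19.2  30. ]
(433, 339) [ 505.  -163.7   30. ]
(441, 405) [ 369.1 -181.2   30. ]
(354, 415) [344.4  -2.3  30. ]
(403, 341) [ 499.2 -100.5   30. ]
(410, 409) [ 359.4 -117.3   30. ]
```

View pics/crop1.png

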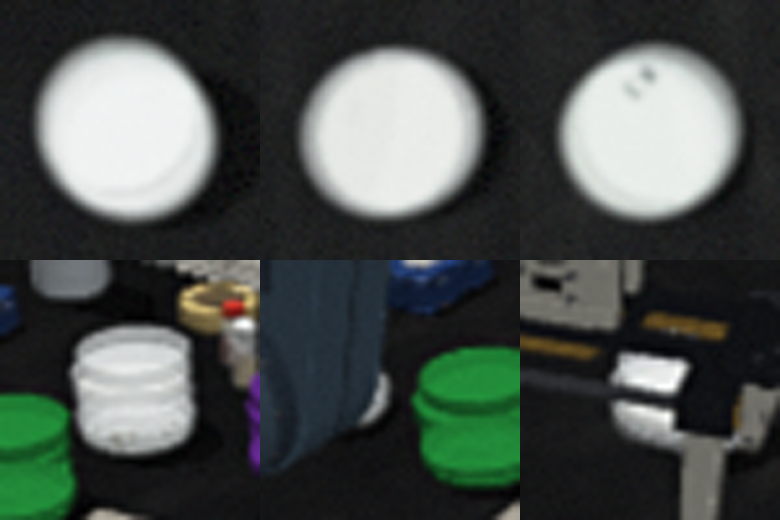

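```bash
cat > h.py <<'E'
from plant import env
import numpy as np
def proj(n,X):
    P=env.camera_params(n);T=P["camera_from_world"];c=np.atleast_2d(X)@T[:3,:3].T+T[:3,3]
    return c[:,:2]/c[:,2:]*[P["fx"],P["fy"]]+[P["cx"],P["cy"]]
def cyl(n,x,y,h,r=51):
    a=np.linspace(0,2*np.pi,90);k=np.c_[x+r*np.cos(a),y+r*np.sin(a)]
    return proj(n,np.r_[np.c_[k,0*a],np.c_[k,0*a+h]])
E
python3 - <<'E'
from h import *
from scipy.optimize import least_squares
# fit cylinder xy to top-view blob bounding boxes per height, then predict scene bbox
for n,b in dict(A=(179,165,35,35),B=(128,221,35,33),C=(321,185,35,33)).items():
  for h in(39,54,76):
    tgt=np.array([b[0],b[1],b[0]+b[2]-1,b[1]+b[3]-1])
    f=lambda q:np.r_[(p:=cyl("top",*q,h)).min(0),p.max(0)]-tgt
    s=least_squares(f,[550,0]); p=cyl("scene",*s.x,h)
    print(n,h,s.x.round(),"res",s.fun.round(1),"scene",p.min(0).round(1),p.max(0).round(1))
E
```

```text
A 39 [642. 138.] res [ 0.4  0.5 -0.5 -0.5] scene [225.3 174.1] [249.  192.4]
A 54 [640. 137.] res [-0.  -0.2  0.   0.2] scene [225.  171.3] [249.  192.7]
A 76 [637. 134.] res [-0.7 -1.1  0.8  1.1] scene [224.6 167.2] [249.  193.1]
B 39 [459. 290.] res [-0.9 -0.5  0.9  0.5] scene [169.8 179.5] [194.8 198.3]
B 54 [458. 287.] res [-1.7 -0.8  1.8  0.8] scene [169.7 176.6] [195.1 198.6]
B 76 [457. 283.] res [-2.9 -1.2  3.1  1.2] scene [169.4 172.4] [195.6 199. ]
C 39 [ 591. -323.] res [-0.2 -0.5  0.2  0.5] scene [305.8 209.9] [334.3 233.6]
C 54 [ 589. -321.] res [-0.9 -1.   0.9  1. ] scene [305.  206.4] [333.7 233.6]
C 76 [ 586. -317.] res [-2.  -1.8  1.8  1.8] scene [303.8 201.3] [332.9 233.5]
```

Measured heights: A (scene rows 168.5–193) matches 76 mm, at about (636,132). C (top near row 211) is low. B is mostly hidden, so I'll approach high and re-check B once the arm has moved.

```bash
python3 -m inch '[[16,-12,0,0,0,0],[32,-23,0,0,0,0],[32,-23,0,0,0,0],[32,-23,0,0,0,0],[32,-23,0,0,0,0],[32,-23,0,0,0,0],[32,-23,0,0,0,0],[32,-23,0,0,0,0]]' 
python3 -m inch '[[32,-23,0,0,0,0],[32,-23,0,0,0,0],[32,-23,0,0,0,0],[32,-23,0,0,0,0],[32,-23,0,0,0,0],[32,-23,0,0,0,0],[16,-12,0,0,0,0],[0,0,0,0,0,0]]'
python3 - <<'E'
from h import *
import cv2
s=env.read_state();print(s["time"],s["position"],s["eef_rot"])
a=env.get_image("scene")[:,:,::-1];w=env.get_image("wrist")[:,:,::-1]
np.save("wcam.npy",env.camera_params("wrist")["camera_from_world"])
cv2.imwrite("pics/scene1.png",np.hstack([cv2.resize(a[130:270,140:360],(440,280),interpolation=3),cv2.resize(w,(360,270))[:280].copy() if 0 else cv2.copyMakeBorder(cv2.resize(w,(360,270)),0,10,0,0,0)]))
for n,q in dict(A=(636,134,76),B=(458,287,0),C=(589,-321,0)).items(): print(n,proj("wrist",q))
E
```

```text
time: 0.87
position: [351.4, -275.1, 237.5]
eef_rot: [180.0, -0.0, 19.2]
ft_force: [0.5, -0.0, 0.3]
gripper_width: 92.9
gripper_force: 0.0
time: 1.53
position: [499.4, -63.2, 237.2]
eef_rot: [-179.9, -0.1, 19.5]
ft_force: [0.1, -0.8, -0.4]
gripper_width: 92.8
gripper_force: 0.0
1.5333 [499.39607721 -63.19191337 237.23553231] [-1.79935297e+02 -5.84354751e-02  1.94994970e+01]
A [[ 86.94284624 -46.44536079]]
B [[-41.94019567 103.13815636]]
C [[484.18367722 170.33586791]]
```

View pics/scene1.png

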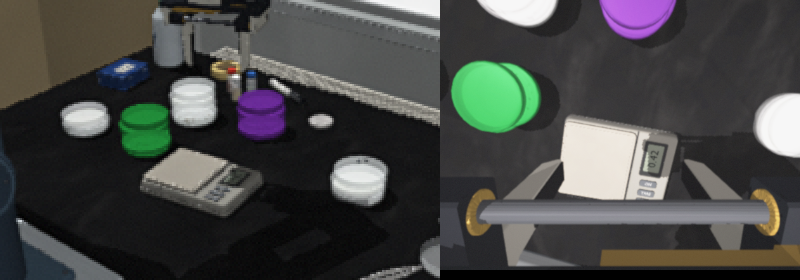

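A at (193,102) in the new view is clearly the tallest. C at (359,182) is the three-stack and B at (85,119) the two-stack. The pan centre comes out at about (421,-49), and the balance's measured sizes (138 by 184 mm, pan 118 mm) agree with those given. Going over A.

```bash
python3 -m inch '[[14,-10,0,0,0,0],[30,-22,0,0,0,0],[30,-22,0,0,0,0],[30,-22,0,0,0,0],[30,-22,0,0,0,0],[30,-22,0,0,0,0],[22,-15,0,0,0,0],[8,-5,0,0,0,0]]' 
python3 -m inch '[[0,0,0,0,0,0],[0,0,15,0,0,0],[0,0,25,0,0,0],[0,0,25,0,0,0],[0,0,15,0,0,0],[0,0,0,0,0,0]]'
python3 - <<'E'
from h import *
import cv2
s=env.read_state();print(s["time"],s["position"],s["eef_rot"])
a=env.get_image("scene")[:,:,::-1];w=env.get_image("top")[:,:,::-1]
cv2.imwrite("pics/s2.png",np.hstack([cv2.resize(i,(390,390),interpolation=3) for i in(a[125:205,195:275],w[143:223,155:235])]))
t=s["position"]-[0,0,19]
print("tip px in crops",(proj("scene",t)-[195,125])*4.875,(proj("top",t)-[155,143])*4.875+[390,0])
E
```

```text
time: 2.3
position: [636.1, 130.5, 236.9]
eef_rot: [-180.0, -0.0, 19.3]
ft_force: [-0.7, -1.1, 0.1]
gripper_width: 92.9
gripper_force: 0.0
time: 2.8
position: [631.5, 126.4, 153.6]
eef_rot: [-179.9, 0.5, 19.1]
ft_force: [-0.5, 0.1, -0.8]
gripper_width: 93.2
gripper_force: 0.0
2.8 [631.51365347 126.42886274 153.58825597] [-179.90943178    0.46345274   19.09875967]
tip px in crops [[200.72392739 171.97103681]] [[579.68386847 166.48928821]]
```

View pics/s2.png

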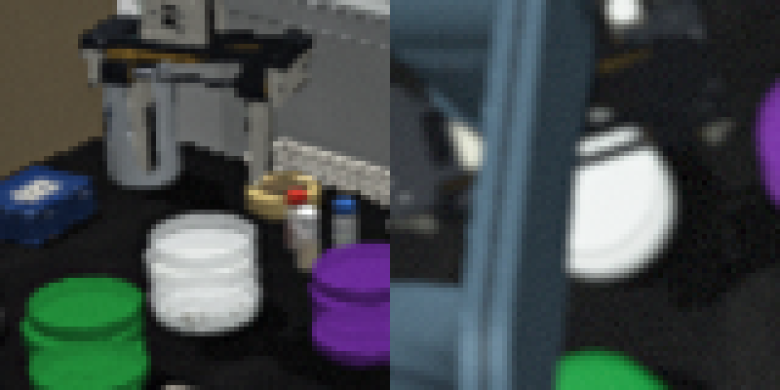

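The tip midpoint (205,180) is in line above the stack top centre at (203,237). Next: close the fingers to a point, let it settle and check the centre.

```bash
python3 -m inch '[[0,0,0,0,0,0],[0,0,0,0,0,0],[0,0,0,0,0,0],[0,0,0,0,0,0],[0,0,0,0,0,0],[0,0,0,0,0,0]]' 0
python3 - <<'E'
from h import *
s=env.read_state();print(s["position"],s["eef_rot"],s["joint_pos"])
P=env.camera_params("scene");T=P["camera_from_world"];R=T[:3,:3];o=-R.T@T[:3,3]
u,v=203/4.875+195,237/4.875+125
d=R.T@np.array([(u-P["cx"])/P["fx"],(v-P["cy"])/P["fy"],1]);print(o+d*(76-o[2])/d[2])
E
```

```text
time: 3.4
position: [634.9, 129.6, 157.8]
eef_rot: [180.0, -0.0, 19.3]
ft_force: [-0.1, -0.5, -0.6]
gripper_width: 57.7
gripper_force: 0.0
[634.93348139 129.56389535 157.80035749] [ 1.79989877e+02 -2.77693581e-02  1.92570398e+01] [ 1.68909561e+00  2.80374526e+01  7.97643184e+01 -1.33276605e-03
  7.21686995e+01  7.24324661e+01]
[625.27521404 122.16740477  76.        ]
```

```bash
python3 -m inch '[[0,0,10,0,0,0],[0,0,13,0,0,0],[0,-1,8,0,0,0],[0,0,2,0,0,0],[0,0,0,0,0,0],[0,0,0,0,0,0],[0,0,0,0,0,0],[0,0,0,0,0,0]]'
python3 -m inch '[[0,0,0,0,0,0],[0,0,0,0,0,0],[0,0,0,0,0,0],[0,0,0,0,0,0],[0,0,0,0,0,0],[0,0,0,0,0,0],[0,0,0,0,0,0],[0,0,0,0,0,0]]'
python3 - <<'E'
from h import *
import cv2
s=env.read_state();t=s["position"]-[0,0,19]
a=env.get_image("scene")[:,:,::-1];w=env.get_image("top")[:,:,::-1]
cv2.imwrite("pics/s3.png",np.hstack([cv2.resize(i,(390,390),interpolation=3) for i in(a[125:205,195:275],w[143:223,155:235])]))
print((proj("scene",t)-[195,125])*4.875)
E
```

```text
time: 4.07
position: [635.0, 130.4, 125.2]
eef_rot: [180.0, -0.1, 19.2]
ft_force: [-0.1, 0.5, 0.0]
gripper_width: 4.5
gripper_force: 0.0
time: 4.73
position: [634.5, 130.3, 124.4]
eef_rot: [-180.0, 0.0, 19.2]
ft_force: [0.8, -0.5, 0.4]
gripper_width: 0.5
gripper_force: 0.0
[[201.55574123 200.5639585 ]]
```

View pics/s3.png

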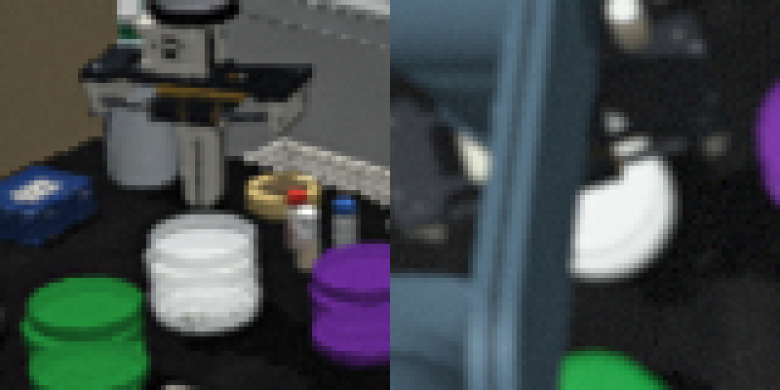

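The tip (203,205) is centred over the stack, 30 mm above its top centre (203,237). Now the dwell, then rise and travel to the pan.

```bash
for i in 1 2 3; do python3 -m inch '[[0,0,0,0,0,0],[0,0,0,0,0,0],[0,0,0,0,0,0],[0,0,0,0,0,0],[0,0,0,0,0,0],[0,0,0,0,0,0],[0,0,0,0,0,0],[0,0,0,0,0,0]]' |head -2; done
python3 -m inch '[[0,0,-10,0,0,0],[0,0,-25,0,0,0],[0,0,-25,0,0,0],[0,0,-10,0,0,0],[0,0,0,0,0,0]]' | head -2
python3 -m inch '[[-13,5,0,0,0,0],[-26,10,0,0,0,0],[-26,10,0,0,0,0],[-26,10,0,0,0,0],[-26,10,0,0,0,0],[-26,10,0,0,0,0],[-26,10,0,0,0,0],[-26,10,0,0,0,0]]' |head -2
python3 -m inch '[[-26,10,0,0,0,0],[-26,10,0,0,0,0],[-13,4,0,0,0,0],[0,0,0,0,0,0],[0,0,0,0,0,0],[0,0,0,0,0,0],[0,0,0,0,0,0]]'
```

```text
time: 5.5
position: [634.5, 130.4, 124.4]
time: 6.17
position: [634.5, 130.3, 124.5]
time: 6.83
position: [634.5, 130.4, 124.5]
time: 7.25
position: [636.4, 130.5, 198.4]
time: 7.92
position: [473.2, -5.1, 193.2]
time: 8.5
position: [422.3, -48.3, 194.2]
eef_rot: [-180.0, -0.0, 19.3]
ft_force: [-0.1, 1.3, -0.8]
gripper_width: 0.5
gripper_force: 0.0
```

Over the pan. Descending 111 mm to z=83.

```bash
python3 -m inch '[[0,0,12,0,0,0],[0,0,24,0,0,0],[0,0,24,0,0,0],[0,0,24,0,0,0],[0,0,16,0,0,0],[0,0,8,0,0,0],[0,0,3,0,0,0],[0,0,0,0,0,0]]'|head -2
python3 -m inch '[[0,0,0,0,0,0],[0,0,0,0,0,0],[0,0,0,0,0,0],[0,0,0,0,0,0],[0,0,0,0,0,0],[0,0,0,0,0,0]]'
python3 - <<'E'
from h import *
import cv2
s=env.read_state();t=s["position"]-[0,0,19]
a=env.get_image("scene")[:,:,::-1];w=env.get_image("top")[:,:,::-1]
cv2.imwrite("pics/s4.png",np.hstack([cv2.resize(i,(390,390),interpolation=3) for i in(a[175:255,200:280],w[207:287,222:302])]))
print((proj("scene",[t,[421,-49,34]])-[200,175])*4.875,(proj("top",[t,[421,-49,34]])-[222,207])*4.875+[390,0])
E
```

```text
time: 9.17
position: [421.8, -48.4, 83.1]
time: 9.67
position: [421.8, -48.9, 83.8]
eef_rot: [180.0, -0.0, 19.2]
ft_force: [-0.3, 0.4, -0.0]
gripper_width: 0.2
gripper_force: 0.0
[[161.89351627 153.07929416]
 [163.53318248 188.34473437]] [[534.82841654 216.45639944]
 [535.08104277 218.93148763]]
```

View pics/s4.png

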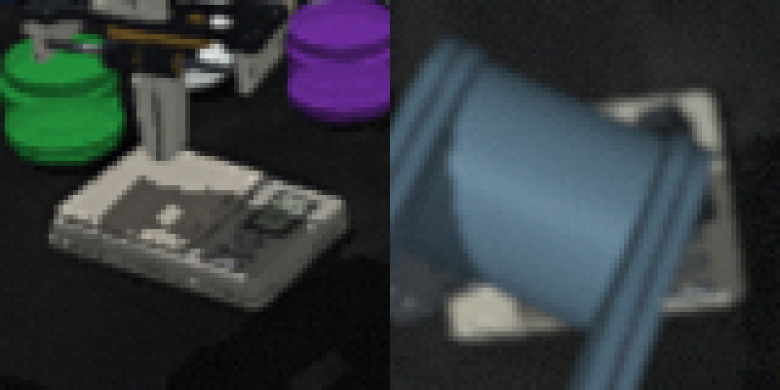

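The tip at (162,157) stands directly over the pan's middle, at about (162,195) in the crop and about 30 mm above it. Dwell, then hand in.

```bash
for i in 1 2 3 4; do python3 -m inch '[[0,0,0,0,0,0],[0,0,0,0,0,0],[0,0,0,0,0,0],[0,0,0,0,0,0],[0,0,0,0,0,0],[0,0,0,0,0,0],[0,0,0,0,0,0],[0,0,0,0,0,0]]' |head -2; done
python3 -c "
from plant import env
print(env.finish_job())"
```

```text
time: 10.43
position: [421.6, -48.8, 83.4]
time: 11.1
position: [421.6, -48.8, 83.4]
time: 11.77
position: [421.7, -48.8, 83.5]
time: 12.43
position: [421.7, -48.8, 83.5]
the job is handed in; nothing more can be done
None
```

I pointed at the middle of the four-dish stack and then at the middle of the empty balance pan, about 3 cm above each for over two seconds, touched nothing, and handed the job in at 12.4 s, still pointing at the pan.

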